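# Light-cure a mended figure with a dead-man lever

## Robot

A 6-joint arm with a two-finger parallel gripper is mounted at the origin on a cart in front of the work surface, level with it; the furniture and walls round the work are solid. World frame = base frame: x ahead of the robot, y to its left, z up, the work surface at z = 0. Lengths are in m, angles in rad, forces in N, time in s.
With the tool pointing down it reaches from about 0.35 to 0.85 m from the base axis. Payload 8.1 kg.
Tool frame: the origin (TCP) lies at the very end of the fingers, on their centre line; the grasp point (between the pads) lies bot.tcp_to_grasp behind it (bot.tcp_to_grasp is the distance from the TCP to the grasp point, in m); z points along the fingers, y is the line along which they close (so a half turn about z gives the same grasp; the last joint's range is limited). The gripper opens to 93 mm and grips with 3 to 60 N. Pads are 15 mm wide; open, the fingers measure 128 mm over their backs; the gripper's body (75 mm by 188 mm) begins 65 mm behind the grasp point.
Start: joints at [-0.085, 0.13, 1.488, -0, 1.523, -0.085], TCP at [0.6, 0, 0.219] pointing down, gripper open.
Joint ranges: [-2.96, 2.96], [-0.89, 2.26], [0.02, 2.5], [-1.34, 4.48], [0, 2.73], [-2.66, 2.66]. Speed limits (rad/s): [2.39, 2.39, 2.79, 3.14, 3.14, 3.14].

## Interface

Orientations are given as a rotation vector (axis times angle).
In Python, from workcell import bot gives the robot as it stands. Calls block until the motion is done:
- bot.move_to(position, orientation): joint-space move of the TCP to a pose.
- bot.move_l(position, ori=None, speed=0.15, force_limit=None): straight line of the TCP; ori=None keeps the orientation; speed is the mean speed in m/s. With force_limit (N) it stops when the force on the tool has changed by that much, and returns True; else False.
- bot.goto_joints(angles): joint-space move.
- bot.command_gripper(opening, grasp_force=None): finger opening in m; grasp_force is the grip in N (None keeps the last); returns when the fingers have stopped.
- bot.hold(seconds).
- bot.ik(position, orientation): joint angles nearest the present ones, or None.
- bot.get_state(): the state.
- bot.get_image(name): name is "scene" or "side" or "wrist"; returns a dict with "frame" (480x640x3 uint8, blue, green, red), "range_z" (480x640 float32, m along the optical axis (not along the pixel's ray), 0 where there is no reading), "fovy" (degrees; the focal length in pixels is half the picture's height over the tangent of half this angle, whatever the lens; pixels are square), "cx", "cy" (the principal point, pixels), "pose" (4x4, takes a point from camera to world coordinates); the wrist camera has in their place "mount" (4x4, takes a point from camera to tool coordinates, whose origin is the TCP and whose axes are the flange's). Camera axes: x right, y down, z forward; pixel columns grow to the right and rows downward; lengths in m; the calibration is good to about 2 mm. A picture is of the moment at which its call begins: read the wrist's pose just before it.
A pose or a line that the arm cannot do raises bot.MotionError and nothing moves.
- bot.job_done(): hands the job in; it is judged then, once.
The state is a dict: "time_s": time; "joint_pos": joint angles; "dq": joint speeds; "joint_efforts": joint torques, N m; "tool_pos": TCP position; "ee_rot": TCP orientation; "force": force on the tool from outside, world axes, zero at the start; "torque": the same for the moment, N m; "opening": finger opening in m; "grasp_force": force on a finger pad.
Only numpy, scipy, OpenCV 4.12 (cv2) and the standard library are available. Lean on these libraries where they do the work, as an engineer would, in place of code of your own. Each camera call takes 0.05 s, during which the arm holds its last target. There are 200 camera calls.

## Task

The light-blue figure has been mended with light-curing glue: swing the curing lamp by its orange knob until its lens is straight above the light-blue figure, and leave the lamp there. Only then press the yellow spring lever of the control box down to its middle position, pointer in the green band, never right down to its stop, and finish while still holding it there: your program ends with the gripper keeping the lever pressed. Leave the three figures and the eraser where they are.

Things in the scene. Friction and masses are not known exactly. Their poses are not given: they have to be found in the camera images.
- uv_stand: Fixed white tray, 300 x 370 x 6 mm, with the dark lamp post (22 mm thick) on it. Origin on the post's axis at desk level; the tray reaches 245 mm to the origin's -x side, 55 mm to its +x side and 185 mm to either side in y. z up, +y to the left when looking along +x. Three figures stand on the tray, all about 200 mm from the post, one roughly straight out along -x and one about 43 degrees (0.75 rad) to either side.
- uv_arm (a joint): Swing of the lamp arm about the post (vertical axis), rad, -1.1 to 1.1. 0: the arm points along -x of uv_stand; positive turns counterclockwise seen from above (head towards -y of uv_stand). The joint is stiff (about 2.5 N sideways at the knob moves it, more when swung fast) and stays where it is left. The arm is a bar 18 mm wide, 113 to 125 mm above the desk; the post cap ends at 142 mm.
- lamp_knob (a point): Centre of the top of the orange knob on the lamp head, 176 mm above the desk and 200 mm from the post's axis. The knob is an upright round grip, 24 mm in diameter, its top 38 mm graspable from above (138 to 176 mm over the desk); below it is the white round lamp head, 58 mm in diameter, 106 to 132 mm above the desk.
- lamp_lens (a point): Centre of the lens under the lamp head, straight below the knob, 104 mm above the desk.
- figure0: Light-blue glazed animal figure, loose, 56 x 56 x 60 mm, the mended one. Origin at the centre of its underside, z up; stands on the tray at one of the three places, turned anyhow.
- figure1: Navy-blue figure of the same shape and size, loose; leave alone. Origin at the centre of its underside.
- figure2: Dark-teal figure of the same shape and size, loose; leave alone. Origin at the centre of its underside.
- control_box: Fixed grey control box, base 130 x 64 x 22 mm, origin at the centre of its underside. A yellow lever, 105 mm long and 34 mm wide, lies along its x axis above the base, hinged across at x = +45 mm, 60 mm above the desk; the free end is towards -x and goes down when pressed. Beside the free end, on the +y side, a small upright scale (top 62 mm above the desk) is painted white at the top, green in the middle, red below; the lever's black pointer runs in front of it.
- lever (a joint): Angle of the spring lever, rad: 0 up (released), 0.30 at its bottom stop; it springs up when let go. Pointer in the green band, the middle position, is 0.11 to 0.19 (middle 0.15). From 0.25 on it counts as pressed right down. Downward force on the pad: about 3 N to start it, 7 N at 0.15, 10 N at 0.25.
- lever_pad (a point): Centre of the top of the black round rubber pad on the lever (30 mm in diameter), 80 mm from the hinge, where to press; 77 mm above the desk when released, and 12 mm lower (65 mm) at the middle position: 9 mm of travel is the upper edge of the green band, 15 mm the lower.
- eraser: Small blue and white eraser, 21 x 52 x 12 mm, loose, beside the control box; leave alone. Origin at the centre of its underside.
Things that resemble listed ones, but are neither listed nor needed, are in the scene too. Leave any purple look-alike of the figure0 alone.

How it is judged:
By the outcome, as a careful person would: the job done as asked, in the order asked, and still so for the second after the job is handed in, while the arm keeps its last pose, push and grip.
It also fails if it takes over 56 s, if anything falls off the work surface, if the arm or the gripper's body presses on something with over 40 N, if the wrist force passes 120 N, or if a joint passes its speed limit or range.

## Working session

There is one attempt and no reset: what is moved stays moved. The work goes in short steps, each a Python script; the robot and the scene stay as the last script left them, time stands still between calls to the robot, and variables do not carry over. Pictures are saved under pics/ and viewed, at most 10 in all, crops included, and the job is handed in when it is done.

```bash
mkdir -p pics
cat > h.py <<'E'
import numpy as np, cv2
from workcell import bot
def cam(n):
    s=bot.get_state(); im=bot.get_image(n)
    im['f']=240/np.tan(np.radians(im['fovy'])/2)
    return im
def pts(im):
    v,u=np.mgrid[0:480,0:640]; z=im['range_z']
    P=np.stack([(u-im['cx'])/im['f']*z,(v-im['cy'])/im['f']*z,z],-1)
    T=im['pose']; return P@T[:3,:3].T+T[:3,3]
def ray(im,u,v,h):
    d=im['pose'][:3,:3]@np.array([(u-im['cx'])/im['f'],(v-im['cy'])/im['f'],1]); o=im['pose'][:3,3]
    return o+d*(h-o[2])/d[2]
E
python3 - <<'E'
from h import *
for n in('scene','side'):
    im=cam(n); cv2.imwrite(f'pics/{n}0.png',im['frame']); np.savez(f'{n}0.npz',**im)
    print(n,im['pose'].round(3).tolist(),im['f'],im['cx'],im['cy'])
s=bot.get_state();print(s['ee_rot'],s['time_s'],bot.tcp_to_grasp)
E
```

```text
scene [[0.801, -0.364, 0.475, 0.107], [-0.598, -0.464, 0.653, -0.822], [-0.017, -0.808, -0.59, 0.803], [0.0, 0.0, 0.0, 1.0]] 461.28445655848793 316.4492498057229 235.39099883842346
side [[-0.99, -0.086, 0.111, 0.483], [-0.139, 0.676, -0.724, 0.827], [-0.013, -0.732, -0.681, 0.987], [0.0, 0.0, 0.0, 1.0]] 605.3706847775085 324.61556346923135 234.60331915990662
[-2.22056122e+00 -2.22049556e+00  1.64733827e-03] 0.1 0.0188
```

View pics/scene0.png

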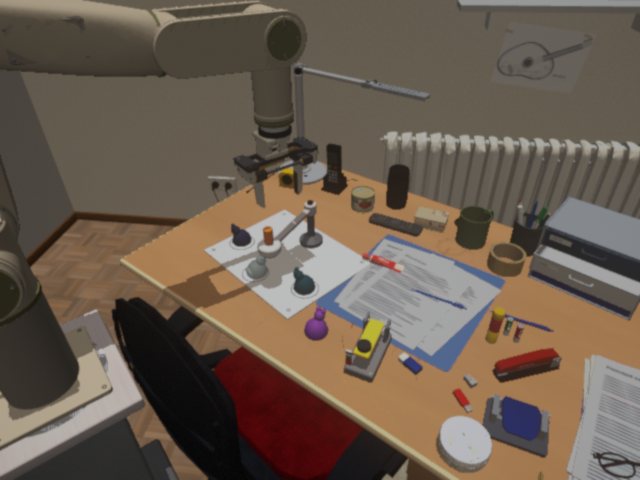

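View pics/side0.png

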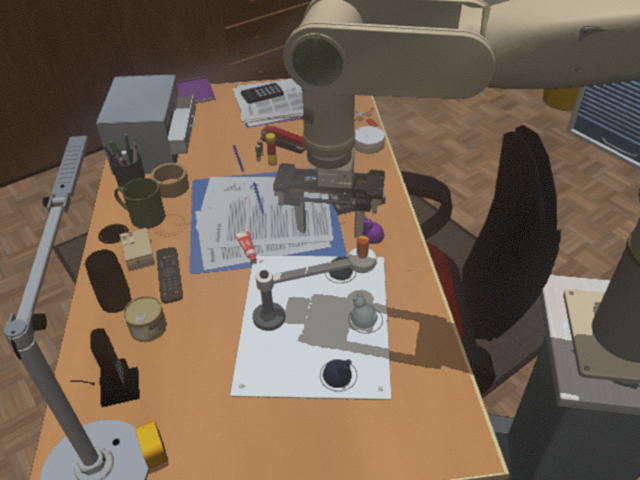

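The scene view shows navy at (242,236), grey/light-blue at (257,268) and dark teal at (304,284). The purple look-alike is at (316,325), the box with the yellow lever at (370,335), and the orange knob at (268,236). In the side view the same figures are at navy (338,373), light (363,312) and teal (340,268), with the knob at (362,245). The light one is the only pale figure on the tray, so it fits. I'll confirm that in an enlarged crop and measure.

Run:
```python
from h import *
A={n:dict(np.load(f'{n}0.npz')) for n in('scene','side')}
a=A['scene']['frame'][190:390,190:430]; b=A['side']['frame'][220:420,220:420]
cv2.imwrite('pics/crop.png',cv2.resize(np.hstack([a,b]),(792,360),interpolation=cv2.INTER_CUBIC))
for n,im in A.items():
    P=pts(im); H=cv2.cvtColor(im['frame'],cv2.COLOR_BGR2HSV).astype(int); ok=im['range_z']>0
    h,s,v=H[...,0],H[...,1],H[...,2]
    x,y,z=P[...,0],P[...,1],P[...,2]
    def rep(name,m):
        m=m&ok
        if m.sum()<5: print(n,name,m.sum());return
        q=P[m]; vv,uu=np.nonzero(m); print(n,name,m.sum(),'px',uu.mean().round(),vv.mean().round(),'med',np.median(q,0).round(3),'lo',np.percentile(q,3,axis=0).round(3),'hi',np.percentile(q,97,axis=0).round(3))
    rep('knob',(h<14)&(s>140)&(z>.137)&(z<.185)&(x>.3)&(x<.8))
    rep('yellow',(h>20)&(h<35)&(s>150)&(z>.03)&(z<.1)&(y<-.1))
    w=(s<40)&(v>130)&(z>0)&(z<.015)&(x>.3)&(x<.75)&(y>-.2)&(y<.35); rep('tray',w)
    rep('postcap',(v<110)&(s<90)&(z>.125)&(z<.15)&(x>.5)&(x<.75)&(y>-.1)&(y<.3))
    seeds={'scene':dict(navy=(242,236),light=(257,268),teal=(304,284)),'side':dict(navy=(338,373),light=(363,312),teal=(340,270))}[n]
    for k,(u0,v0) in seeds.items():
        c=P[v0,u0]; m=(np.hypot(x-c[0],y-c[1])<.045)&(z>.012)&(z<.07); rep(k,m)
        print('  bgr',im['frame'][v0-3:v0+4,u0-3:u0+4].mean((0,1)).round())
```

```text
scene knob 88 px 268.0 237.0 med [ 0.532 -0.041  0.159] lo [ 0.527 -0.046  0.139] hi [ 0.541 -0.028  0.174]
scene yellow 557 px 391.0 333.0 med [ 0.587 -0.363  0.064] lo [ 0.528 -0.497  0.06 ] hi [ 0.829 -0.33   0.091]
scene tray 6909 px 291.0 267.0 med [ 0.622 -0.024  0.005] lo [ 0.48  -0.184  0.001] hi [0.742 0.208 0.008]
scene postcap 30 px 308.0 207.0 med [0.716 0.041 0.136] lo [ 0.606 -0.014  0.125] hi [0.725 0.05  0.142]
scene navy 294 px 240.0 235.0 med [0.552 0.162 0.033] lo [0.537 0.145 0.014] hi [0.579 0.184 0.062]
  bgr [62. 50. 52.]
scene light 331 px 257.0 267.0 med [0.521 0.009 0.032] lo [ 0.5   -0.001  0.013] hi [0.543 0.036 0.061]
  bgr [111. 116. 112.]
scene teal 393 px 303.0 282.0 med [ 0.579 -0.108  0.034] lo [ 0.564 -0.127  0.014] hi [ 0.605 -0.085  0.062]
  bgr [69. 66. 53.]
side knob 75 px 362.0 243.0 med [ 0.539 -0.025  0.175] lo [ 0.53  -0.035  0.145] hi [ 0.549 -0.02   0.178]
side yellow 47 px 296.0 146.0 med [ 0.825 -0.485  0.091] lo [ 0.205 -0.502  0.039] hi [ 0.836 -0.2    0.096]
side tray 15808 px 318.0 333.0 med [0.624 0.09  0.006] lo [ 0.481 -0.167  0.002] hi [0.741 0.219 0.01 ]
side postcap 116 px 291.0 273.0 med [0.717 0.052 0.13 ] lo [ 0.52  -0.023  0.125] hi [0.729 0.066 0.145]
side navy 667 px 337.0 372.0 med [0.561 0.186 0.035] lo [0.54  0.161 0.014] hi [0.587 0.198 0.065]
  bgr [60. 51. 49.]
side light 637 px 362.0 312.0 med [0.531 0.034 0.036] lo [0.504 0.012 0.014] hi [0.551 0.051 0.064]
  bgr [132. 135. 126.]
side teal 234 px 341.0 270.0 med [ 0.587 -0.082  0.024] lo [ 0.567 -0.109  0.013] hi [ 0.61  -0.073  0.062]
  bgr [74. 73. 71.]
```

View pics/crop.png

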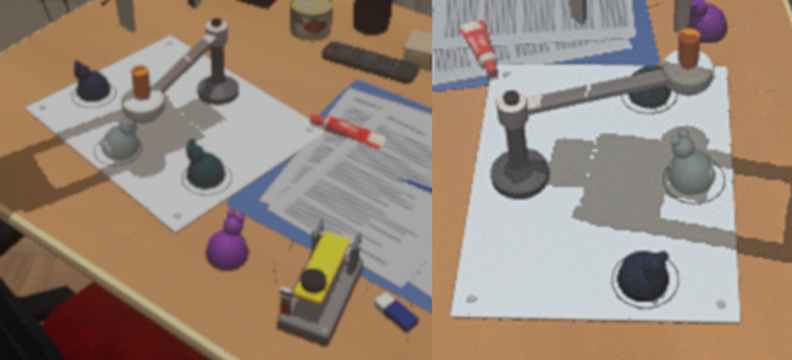

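The light-blue figure is the middle one, pale bluish-grey under the gripper's shadow at about (.526,.025). The other two are clearly navy and teal. Next I'll take closer wrist views of the tray and the box.

```bash
cat >> h.py <<'E'
from scipy.spatial.transform import Rotation as R
def down(yaw=0):  # tool y along world y at yaw 0
    return (R.from_euler('z',yaw)*R.from_rotvec([np.pi,0,0])).as_rotvec()
def wrist():
    s=bot.get_state(); im=bot.get_image('wrist'); T=np.eye(4)
    T[:3,:3]=R.from_rotvec(s['ee_rot']).as_matrix(); T[:3,3]=s['tool_pos']
    im['pose']=T@im['mount']; im['f']=240/np.tan(np.radians(im['fovy'])/2); return im
E
python3 - <<'E'
from h import *
r0=bot.get_state()['ee_rot']
for i,(p,o) in enumerate([((.50,.05,.36),r0),((.56,-.34,.30),r0)]):
    bot.move_to(p,o); im=wrist(); np.savez(f'w{i}.npz',**im); cv2.imwrite(f'pics/w{i}.png',im['frame'])
    print(im['mount'].round(3).tolist(),im['pose'][:3,3],bot.get_state()['time_s'])
a,b=[cv2.imread(f'pics/w{i}.png') for i in(0,1)]
cv2.imwrite('pics/w.png',cv2.resize(np.hstack([a,b]),(800,300)))
E
```

```text
[[0.0, -0.969, -0.246, 0.068], [1.0, 0.0, -0.001, 0.001], [0.001, -0.246, 0.969, -0.166], [0.0, 0.0, 0.0, 1.0]] [0.50134669 0.11822    0.52465752] 0.9
[[0.0, -0.969, -0.246, 0.068], [1.0, 0.0, -0.001, 0.001], [0.001, -0.246, 0.969, -0.166], [0.0, 0.0, 0.0, 1.0]] [ 0.56142018 -0.27045042  0.46664435] 2.4333
```

View pics/w.png

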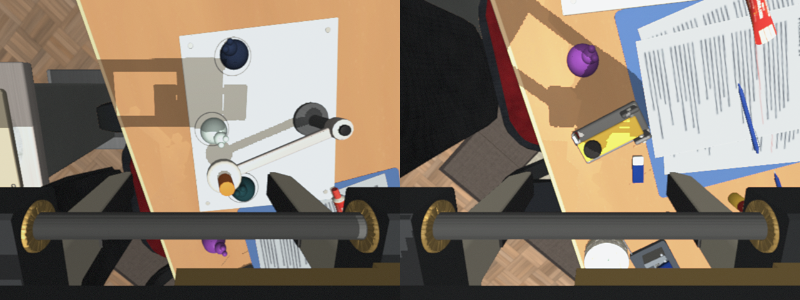

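```bash
cat > m.py <<'E'
from h import *
from scipy.optimize import least_squares
def circ(xy):
    r=least_squares(lambda p:np.hypot(xy[:,0]-p[0],xy[:,1]-p[1])-p[2],[*xy.mean(0),.02],loss='soft_l1',f_scale=.001);return r.x.round(4)
def figs(c,ims):
    Q=[]
    for im in ims:
        P=pts(im);m=(im['range_z']>0)&(np.hypot(P[...,0]-c[0],P[...,1]-c[1])<.045)&(P[...,2]>.012)&(P[...,2]<.062);Q.append(P[m])
    Q=np.vstack(Q); low=Q[(Q[:,2]<.032)&(Q[:,2]>.016)]
    ce,rr=cv2.minEnclosingCircle(low[:,:2].astype(np.float32)); return circ(low[:,:2]),np.round(ce,4),round(rr,4),len(low)
E
python3 - <<'E'
from m import *
A=[dict(np.load(f)) for f in('scene0.npz','side0.npz','w0.npz','w1.npz')]
print(figs((.526,.025),A[:3])); 
for k in range(3): print(k,figs((.526,.025),[A[k]]))
w=A[2];P=pts(w);H=cv2.cvtColor(w['frame'],cv2.COLOR_BGR2HSV).astype(int);x,y,z=[P[...,i] for i in range(3)]
m=(z>.17)&(z<.182)&(H[...,1]>120)&(np.hypot(x-.539,y+.033)<.04);c,r=cv2.minEnclosingCircle(P[m][:,:2].astype(np.float32));print('knob',m.sum(),np.round(c,4),r,np.median(z[m]))
m=(z>.136)&(z<.148)&(np.hypot(x-.72,y-.05)<.04);c,r=cv2.minEnclosingCircle(P[m][:,:2].astype(np.float32));print('cap',m.sum(),np.round(c,4),r)
b=A[3]
for nm,b in(('w1',A[3]),('scene',A[0])):
    P=pts(b);H=cv2.cvtColor(b['frame'],cv2.COLOR_BGR2HSV).astype(int);x,y,z=[P[...,i] for i in range(3)]
    reg=(x>.45)&(x<.7)&(y>-.45)&(y<-.25)
    m=reg&(H[...,0]>20)&(H[...,0]<35)&(H[...,1]>130)&(z>.045)&(z<.085)
    rect=cv2.minAreaRect(P[m][:,:2].astype(np.float32));print(nm,'lever',m.sum(),rect,np.percentile(z[m],[5,50,95]))
    c=cv2.boxPoints(rect).mean(0)
    m=reg&(H[...,2]<70)&(z>.071)&(z<.083);q=P[m];print('pad',m.sum(),q.mean(0),cv2.minEnclosingCircle(q[:,:2].astype(np.float32)),np.median(q[:,2]))
    m=reg&(z>.012)&(z<.03);print('base',m.sum(),cv2.minAreaRect(P[m][:,:2].astype(np.float32)))
E
```

```text
(array([0.5271, 0.0254, 0.024 ]), array([0.5272, 0.0249]), 0.0295, 812)
0 (array([0.5251, 0.0237, 0.0232]), array([0.5236, 0.0209]), 0.0259, 138)
1 (array([0.5276, 0.0258, 0.0236]), array([0.527 , 0.0291]), 0.0267, 218)
2 (array([0.5271, 0.0259, 0.0237]), array([0.5269, 0.0256]), 0.0269, 456)
knob 479 [ 0.5397 -0.0316] 0.011848878115415573 0.17573574172596523
cap 312 [0.7207 0.0501] 0.010518363676965237
w1 lever 2583 ((0.5782300233840942, -0.3587472140789032), (0.1044052243232727, 0.038394421339035034), 27.211633682250977) [0.06320738 0.06491216 0.06648186]
pad 598 [ 0.54893916 -0.37058525  0.07672032] ((0.5486586093902588, -0.3710973858833313), 0.014131502248346806) 0.07686729576395135
base 3166 ((0.5795009136199951, -0.3497788608074188), (0.19714102149009705, 0.1392378807067871), 88.12821960449219)
scene lever 502 ((0.5728004574775696, -0.35746103525161743), (0.10347059369087219, 0.03732620179653168), 30.246572494506836) [0.05960419 0.06344539 0.06658451]
pad 110 [ 0.54309695 -0.37506766  0.07499172] ((0.5432471632957458, -0.37434011697769165), 0.013280976563692093) 0.07507699257290729
base 973 ((0.5765958428382874, -0.34979933500289917), (0.19620540738105774, 0.1405918449163437), 88.0942611694336)
```

Run:
```python
from h import *
post=np.array([.7207,.0501]); a0,a1=.424,.1263
kp=lambda a,z:[*(post-.2*np.array([np.cos(a),np.sin(a)])),z]
bot.command_gripper(.055)
bot.move_to(kp(a0,.25),down(a0)); print(bot.get_state()['joint_pos'])
print(bot.move_l(kp(a0,.143),speed=.08,force_limit=8))
bot.command_gripper(0,15); s=bot.get_state(); print(s['opening'],s['grasp_force'],s['tool_pos'])
for a in np.linspace(a0,a1,5)[1:]:
    bot.move_l(kp(a,.143),down(a),speed=.05); print(a,bot.get_state()['force'].round(1),bot.get_state()['torque'].round(2))
bot.hold(.3); bot.command_gripper(.05); bot.move_l(kp(a1,.25),speed=.12)
bot.move_to((.50,.05,.36),(-2.2205,-2.2205,0))
im=wrist(); np.savez('w2.npz',**im); cv2.imwrite('pics/w2.png',im['frame']); print(bot.get_state()['time_s'])
w=im;P=pts(w);H=cv2.cvtColor(w['frame'],cv2.COLOR_BGR2HSV).astype(int);x,y,z=[P[...,i] for i in range(3)]
m=(z>.17)&(z<.182)&(H[...,1]>120)&(np.hypot(x-.522,y-.025)<.05);c,r=cv2.minEnclosingCircle(P[m][:,:2].astype(np.float32));print('knob',m.sum(),np.round(c,4),r)
```

```text
[-1.55397070e-01 -4.51509858e-02  1.61141791e+00 -2.12951136e-04
  1.57481936e+00  9.90879896e-01]
False
0.023776204211417743 14.999985207687132 [ 0.53848887 -0.03233135  0.14308115]
0.34957499999999997 [-1.6  1.9  1.2] [ 0.39  0.09 -0.08]
0.27515 [1.2 2.3 0.7] [ 0.53 -0.23 -0.04]
0.20072500000000001 [ 4.4  3.  -1.3] [ 0.62 -0.61 -0.06]
0.1263 [ 5.5  2.9 -1.8] [ 0.53 -0.82 -0.03]
11.85
knob 511 [0.5236 0.0262] 0.01156228594481945
```

View pics/w2.png

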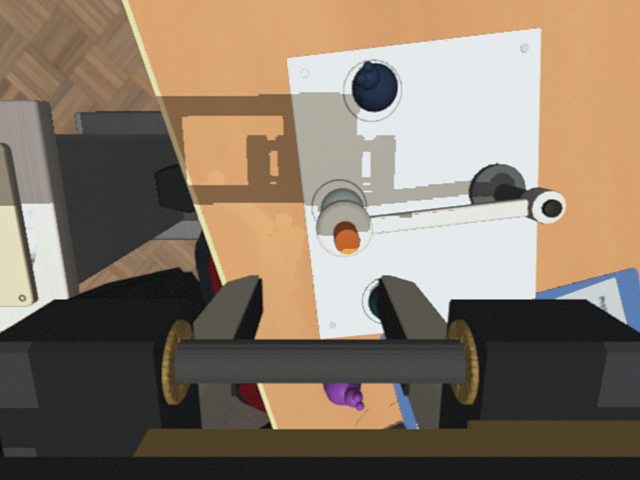

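The lamp head now sits over the light-blue figure: knob (347,240), with the figure's base peeking out below it in parallax. The knob measures (.5236,.0262) against the figure at (.527,.0255), about 3.5 mm off, and the other figures are undisturbed. Next is the lever.

Run:
```python
from h import *
p=np.array([.5485,-.371]);o=down(np.radians(28))
bot.command_gripper(0,15)
bot.move_to([.5,-.15,.30],o)
bot.move_to([*p,.13],o); bot.move_l([*p,.088],speed=.06); bot.hold(.2)
f0=bot.get_state()['force'].copy()
hit=bot.move_l([*p,.070],speed=.01,force_limit=1.5); s=bot.get_state(); print(hit,s['tool_pos'],s['force']-f0)
if hit and .073<s['tool_pos'][2]<.080:
    bot.move_l([*p,.0657],speed=.01); bot.hold(.3)
    s=bot.get_state(); print(s['tool_pos'],s['force']-f0,s['time_s'])
P=[]
for n,(u,v) in dict(scene=(360,345),side=(345,200)).items():
    im=cam(n); P.append(cv2.resize(im['frame'][v-60:v+60,u-60:u+60],(400,400),interpolation=cv2.INTER_CUBIC))
cv2.imwrite('pics/press.png',np.hstack(P))
```

```text
True [ 0.54830479 -0.3710141   0.07670823] [ 0.18711012 -0.58028035  3.1302868 ]
[ 0.5472411  -0.37159278  0.06583906] [-6.27269359 -2.92056284  7.3522423 ] 18.3417
```

View pics/press.png

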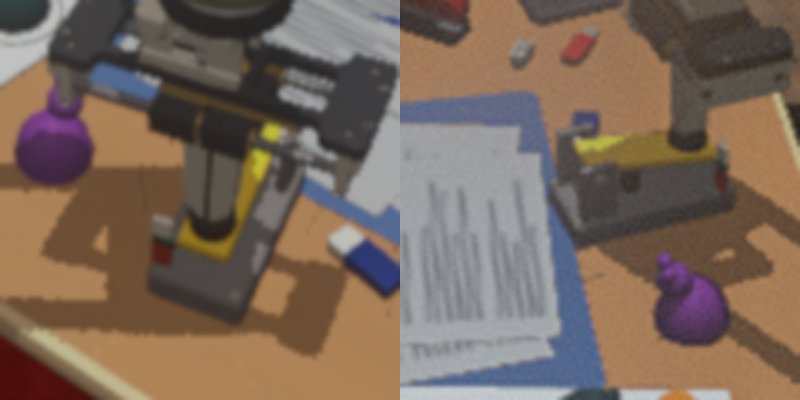

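The crop shows the fingertips on the pad with the lever tilted. The pointer is between the white and red of the scale (scene crop, about (163,240)). The 7.35 N reading matches 0.15 rad. I'll check the lever slope by depth once.

Run:
```python
from h import *
ax=np.array([np.cos(np.radians(28)),np.sin(np.radians(28))])
def slope(im):
    P=pts(im);H=cv2.cvtColor(im['frame'],cv2.COLOR_BGR2HSV).astype(int);x,y,z=[P[...,i] for i in range(3)]
    l=(P[...,:2]-[.5485,-.371])@ax; t=(P[...,:2]-[.5485,-.371])@[-ax[1],ax[0]]
    m=(abs(t)<.014)&(l>-.025)&(l<.08)&(H[...,0]>18)&(H[...,0]<36)&(H[...,1]>110)&(z>.03)&(z<.085)
    c=np.polyfit(l[m],z[m],1); r=abs(np.polyval(c,l[m])-z[m])<.003
    return m.sum(),np.polyfit(l[m][r],z[m][r],1),np.ptp(l[m][r])
print(slope(dict(np.load('scene0.npz'))),slope(dict(np.load('w1.npz'))))
for n in('scene','side'): print(n,slope(cam(n)))
print('wrist',slope(wrist()))
s=bot.get_state();print(s['tool_pos'],s['force'],s['time_s'])
```

```text
(np.int64(408), array([0.0003604, 0.0636393]), np.float64(0.10337974421426471)) (np.int64(2123), array([-0.00324513,  0.0651736 ]), np.float64(0.10008299491806515))
scene (np.int64(181), array([0.1502129, 0.0515851]), np.float64(0.10191403717969295))
side (np.int64(215), array([0.17764119, 0.05164134]), np.float64(0.09870413865958079))
wrist (np.int64(10681), array([0.1564614 , 0.05259799]), np.float64(0.07828662743468616))
[ 0.54726804 -0.37159799  0.06584147] [-6.04454345 -2.57194217  7.35959652] 18.5917
```

The lever slope reads about 0.15–0.16 rad, mid-green, and it is steady. Handing in.

```bash
python3 -c "
from workcell import bot
bot.hold(.5); print(bot.get_state()['tool_pos']); print(bot.job_done())"
```

```text
[ 0.54725579 -0.3716267   0.0658454 ]
the job is handed in; nothing more can be done
None
```

The job is handed in: the lamp lens is about 3.5 mm off centre above the light-blue figure, and the gripper is holding the lever at about 0.155 rad, inside the green band.

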